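# Tip the sanding block out of its holder onto the test panel

## Task

The cork sanding block sits sunk in the blue holder with no room for fingers: press its end beside the yellow mark so that it tips up and stays up, then grip the raised end and lift it out. Set it down (do not drop it) flat, right side up, on the middle of the green coating of the clamped test panel, lengthwise along the panel, and let go. Leave the other loose things where they are.

Things in the scene. Friction and masses are not known exactly. Their poses are not given: they have to be found in the camera images.
- holder: Blue fixed holder, 75 wide (x), 120.5 long (y = -62 to +58.5), 49 high. Pocket open from above: 51 wide, y = -50 to +46.5; walls 12 thick. Origin: on the table below the ridge. Pocket floor: level at 25 for y > 0; from y = 0 it falls away towards -y as a 25 degree ramp, hidden under the block. A yellow strip on the rim marks the -y end, where to press.
- holder_ridge (a point): Middle of the ridge where the pocket's level floor meets the ramp, 25 above the table; axes as the holder's. The block's centre lies 3 to the +y side, so it rests stably; pressing its -y end (about 1 N) tips it over the ridge onto the ramp, where it stays by itself at about 25 degrees, its +y end standing up to 18 above the holder's rim.
- sanding_block: Loose cork sanding block with brown abrasive paper, 40 to 85 g, 46 wide (x), 85 long (y), 24 thick. Origin: centre of the underside (solid from z = 1.4 to 25.4). z comes out of the upper face. At the start it lies in the holder, axes along the holder's (within 1 degree), top flush with the rim, 1 to 2 from the +y end wall, about 2.5 from the side walls, 10 from the -y end wall.
- press_spot (a point): Point on the block's top face to press, 8 from its -y end. As the block tips, this point goes 15.6 down and also 7 towards the holder's -y end: fingertips should follow that slant, since grippy tips driven straight down can jam it half tipped. Closed fingers fit into the 51 wide pocket above the sunk end.
- grip_spot (a point): Point inside the block, 10 from its +y end, 5 below its top face, midway between its sides. Once tipped up it lies above the holder's rim, and the block can be pinched across its 46 width (along x) here.
- panel: Fixed test-panel fixture: aluminium base 80 wide (x), 160 long (y); steel panel on it, its upper face 12 above the table, with a green coated area 60 x 110 in the middle. Dark clamp bars across both ends (y = -77 to -63 and 63 to 77) rise to 19.5, their screws to 25.5. Origin: centre of the underside; y runs lengthwise.
- panel_top (a point): Centre of the green coating on the panel's upper face (12 above the table); axes as the panel's.
- tweezers: Bystander: metal tweezers lying flat, 18 x 120 (y) x 8. Origin: centre of underside. To be left alone.
- rubber_block: Bystander: tan rubber block with blue sleeve, 25 x 52 (y) x 18. Origin: centre of underside. To be left alone.
- sharpener: Bystander: small metal pencil sharpener, 15 x 25 x 14. Origin: centre of underside. To be left alone.

How it is judged:
By the outcome, as a careful person would: the job done as asked, in the order asked, and still so for the second after the job is handed in, with the robot touching nothing.
It also fails if it takes over 48 s, if anything falls off the work surface, if the arm or the gripper's body presses on something with over 40 N, if the wrist force passes 120 N, or if a joint passes its speed limit or range.

## Robot

A 6-joint arm with a two-finger parallel gripper is mounted at the origin on a cart in front of the work surface, level with it; the furniture and walls round the work are solid. World frame = base frame: x ahead of the robot, y to its left, z up, the work surface at z = 0. Lengths are in m, angles in rad, forces in N, time in s.
With the tool pointing down it reaches from about 0.375 to 0.9 m from the base axis. Payload 3.1 kg.
Tool frame: the origin (TCP) lies on the centre line of the jaws, within the pads' length; the fingertips stand 8 mm ahead of it and the grasp point (between the pads) lies 11 mm behind it (env.tip_extent is the distance from the TCP to the fingertips, in m); z points along the fingers, y is the line along which they close (so a half turn about z gives the same grasp; the last joint's range is limited). The gripper opens to 85 mm and grips with 20 to 120 N. Pads are 22 mm wide; open, the fingers measure 114 mm over their backs; the gripper's body (76 mm by 85 mm) begins 54 mm behind the grasp point. The pads swing forward as they close: fully open they stand 13 mm farther back than shut.
Start: joints at [-1.47, 0.527, 1.433, -0, 1.181, -0.178], TCP at [0.172, -0.601, 0.239] pointing down, gripper open.
Joint ranges: [-3.08, 3.08], [-0.75, 2.2], [0.22, 2.44], [-1.43, 4.57], [0, 2.65], [-2.85, 2.85]. Speed limits (rad/s): [2.79, 2.79, 3.14, 3.14, 3.14, 3.14].

## Interface

Orientations are given as a unit quaternion [w, x, y, z].
In Python, from rig import env, viewer gives the robot as it stands. The module is installed in compiled form; this text tells all that it offers.
- The arm moves only by the tool apply_moves, never from a script. Its argument "rows" is a list that holds one entry, the list of rows, each a list of 6 numbers: the shift along the tool's x, y, z in mm, then the turn, a rotation vector about the tool's x, y, z in rad. A call has 1 to 8 rows; each row shifts and turns the commanded pose from where the row before left it, along the tool's axes as they then stand; what a row does not reach is not made up. A row lasts 1/12 s, in which the tool goes at most 41.7 mm and 7.16 degrees, less where a joint would pass 70% of its speed; a pose out of reach is approached as far as the arm can. A call with a gripper value outside its range is refused whole. "gripper" is the finger opening in mm, from 0 to 85.4, set as the call begins (left out, the last holds). The fingers move at their own pace and stop on an object; "squeeze" is the grip in N (left out, the last holds). Time passes only in rows, so rows that do not move let the fingers close. It gives the time, the measured TCP pose, the force, the opening and the grip force at its end, in the units of the state.
- env.read_state(): the state, without advancing time (a new reading comes with each control period).
- viewer.snapshot(name): name is "side" or "top"; returns the picture (480x640x3 uint8, red, green, blue); there is no depth.
- viewer.get_calibration(name): a dict with "fx", "fy", "cx", "cy" (pixels), "R" (3x3) and "t" (3): a world point X has camera coordinates R X + t. Camera axes: x right, y down, z forward; pixel columns grow to the right and rows downward; lengths in m; the calibration is good to about 2 mm. A picture is of the moment at which its call begins. get_calibration takes no time and is no camera call.
- env.job_done(): hands the job in; it is judged then, once.
The state is a dict: "time": time; "q": joint angles; "qvel": joint speeds; "joint_efforts": joint torques, N m; "tool_pos": TCP position; "ee_rot": TCP orientation; "contact_force": force on the tool from outside, world axes, zero at the start; "ft_torque": the same for the moment, N m; "width": finger opening in m; "finger_force": force on a finger pad.
Only numpy, scipy, OpenCV 4.12 (cv2) and the standard library are available. Lean on these libraries where they do the work, as an engineer would, in place of code of your own. Each camera call takes 0.05 s, during which the arm holds its last target. There are 200 camera calls.

## Working session

There is one attempt and no reset: what is moved stays moved. The work goes in short steps, Python scripts to look and compute and a tool call to move; the robot and the scene stay as the last step left them, time stands still between calls to the robot, and variables do not carry over. Pictures are saved under pics/ and viewed, at most 11 in all, crops included, and the job is handed in when it is done.

Besides the shell and the picture viewer there is one more tool, called after ">>>" as a command line: name --argument value ..., lists and objects as JSON in quotes. apply_moves: Moves the arm, as the interface text tells. Its arguments: {"type":"object","properties":{"rows":{"type":"array","items":{"type":"array","items":{"type":"array","items":{"type":"number"}}}},"gripper":{"type":"number"},"squeeze":{"type":"number"}},"required":["rows"]}

```bash
mkdir -p pics
python3 - <<'E'
from rig import env, viewer
import cv2
for n in("side","top"):
    cv2.imwrite(f"pics/{n}0.png",viewer.snapshot(n)[:,:,::-1]); c=viewer.get_calibration(n); print(n,c)
s=env.read_state(); print(s["time"],s["tool_pos"],s["ee_rot"],s["contact_force"],s["width"])
E
```

```text
side {'fx': 468.8940751191431, 'fy': 468.8940751191431, 'cx': 320.1144945902072, 'cy': 237.96351098500637, 'R': array([[ 9.99591473e-01, -2.45150725e-02,  1.46934488e-02],
       [-6.51007799e-04, -5.33490142e-01, -8.45806032e-01],
       [ 2.85738063e-02,  8.45450932e-01, -5.33288157e-01]]), 't': array([-0.58873193, -0.04809522,  1.2489047 ])}
top {'fx': 437.45724810822196, 'fy': 437.45724810822196, 'cx': 318.7626161519406, 'cy': 238.8676906869012, 'R': array([[-2.79311786e-02, -9.99609510e-01, -8.22913340e-04],
       [-9.98536074e-01,  2.79393129e-02, -4.63152658e-02],
       [ 4.63201717e-02, -4.71931306e-04, -9.98926533e-01]]), 't': array([-0.17712671,  0.56799184,  1.04412862])}
0.1 [ 0.17194581 -0.60022304  0.23841753] [-9.85408452e-04  9.90299614e-01  1.38944966e-01  2.50092255e-05] [ 0.38002241 -1.15457996 -0.08138834] 0.08507804410022442
```

View pics/top0.png

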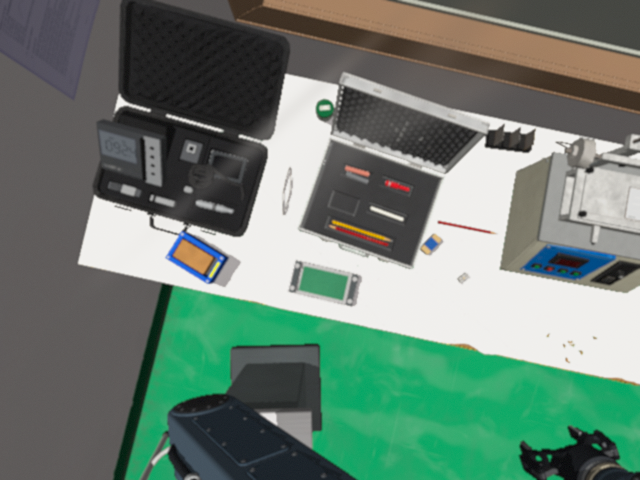

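View pics/side0.png

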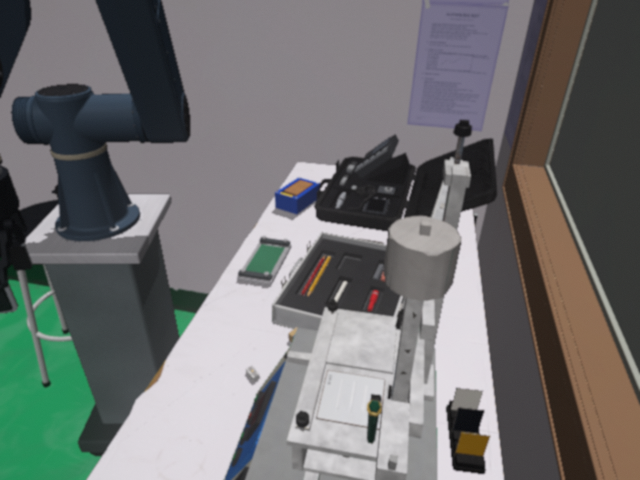

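The top view shows the holder at about (198,258) with its yellow mark at the lower right (216,268), and the panel's green coating at about (325,283). The side view shows the same holder at (298,193) and the panel at (265,260).

```bash
cat > h.py <<'E'
import numpy as np, cv2
from rig import env, viewer
def ray(n,px,z):
    c=viewer.get_calibration(n); d=np.array([(px[0]-c["cx"])/c["fx"],(px[1]-c["cy"])/c["fy"],1.])
    R=np.array(c["R"]); o=-R.T@c["t"]; d=R.T@d; return o+d*(z-o[2])/d[2]
def mask(img,lo,hi,roi):
    h=cv2.cvtColor(img,cv2.COLOR_RGB2HSV); m=cv2.inRange(h,lo,hi); k=np.zeros_like(m); x0,y0,x1,y1=roi
    k[y0:y1,x0:x1]=255; return m&k
def quad(m,n,z):
    c=max(cv2.findContours(m,0,2)[0],key=cv2.contourArea).reshape(-1,2)
    p=np.array([ray(n,q,z)[:2] for q in c])*1000
    r=cv2.minAreaRect(p.astype(np.float32)); b=cv2.boxPoints(r)
    e=b[1]-b[0],b[2]-b[1]; L=max(e,key=np.linalg.norm)
    return np.round(r[0],1),np.round(r[1],1),round(float(np.degrees(np.arctan2(L[1],L[0]))),1)
E
python3 - <<'E'
from h import *
i=viewer.snapshot("top"); roi=(150,215,250,300)
print("cork",quad(mask(i,(5,80,80),(20,255,255),roi),"top",.049))
print("blue",quad(mask(i,(100,120,60),(130,255,255),roi),"top",.049))
print("yel",quad(mask(i,(22,100,100),(38,255,255),roi),"top",.049))
print("green",quad(mask(i,(45,60,40),(90,255,255),(280,255,375,300)),"top",.012))
s=viewer.snapshot("side")
roi=(265,165,330,225)
print("cork s",quad(mask(s,(5,80,80),(20,255,255),roi),"side",.049))
print("yel s",quad(mask(s,(22,100,100),(38,255,255),roi),"side",.049))
print("green s",quad(mask(s,(45,60,40),(90,255,255),(235,230,300,290)),"side",.012))
a=cv2.resize(i[215:315,150:380],None,fx=3.4,fy=3.4,interpolation=2)
b=cv2.resize(s[160:290,225:335],None,fx=2.2,fy=2.2,interpolation=2)
o=np.zeros((600,800,3),np.uint8);o[:a.shape[0],:a.shape[1]]=a[:,:800];h=min(600-a.shape[0],b.shape[0]);o[a.shape[0]:a.shape[0]+h,:b.shape[1]]=b[:h]
cv2.imwrite("pics/c1.png",o[:,:,::-1])
E
```

```text
cork (array([528. , 100.3]), array([87.2, 46.3]), 57.3)
blue (array([526.6,  94.2]), array([124.9,  75.1]), 57.6)
yel (array([496.7,  53. ]), array([ 5.6, 35.3]), -32.2)
green (array([ 456.7, -200.5]), array([108. ,  57.6]), 75.4)
cork s (array([525.6,  96.8]), array([89.8, 41.9]), 56.6)
yel s (array([495. ,  59.3]), array([ 8. , 24.5]), -35.5)
green s (array([ 456.2, -197.7]), array([110.8,  57.3]), 75.2)
```

View pics/c1.png

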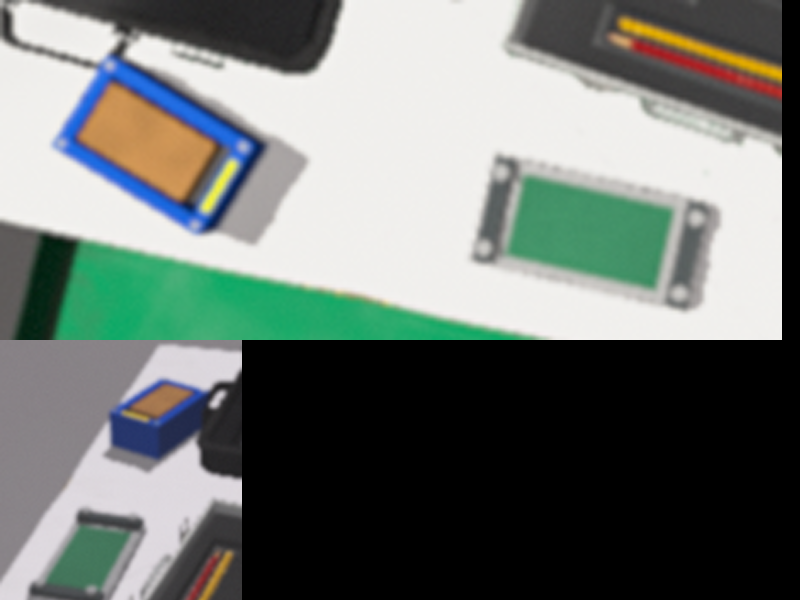

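The crop confirms the yellow strip at the holder's lower-right end. In world terms the holder's +y points at about 57.4°, the block centre is about (528, 99.5) mm, and the panel is about (456.5, -199.5) mm at 75.4°. I'm moving across now.

>>> apply_moves --rows '[[[26, -28, 0, 0, 0, 0], [26, -28, 0, 0, 0, 0], [26, -28, 0, 0, 0, 0], [26, -28, 0, 0, 0, 0], [26, -28, 0, 0, 0, 0], [26, -28, 0, 0, 0, 0], [26, -28, 0, 0, 0, 0], [26, -28, 0, 0, 0, 0]]]' --gripper 0

```text
time: 0.87
tool_pos: [0.3108, -0.3265, 0.2393]
ee_rot: [-0.0, 0.99, 0.139, 0.0]
contact_force: [1.5, 0.9, -0.2]
width: -0.0002
finger_force: 0.0
```

>>> apply_moves --rows '[[[26, -28, 0, 0, 0, 0], [26, -28, 0, 0, 0, 0], [26, -28, 0, 0, 0, 0], [26, -28, 0, 0, 0, 0], [26, -28, 0, 0, 0, 0], [26, -28, 0, 0, 0, 0], [26, -28, 0, 0, 0, 0], [26, -28, 0, 0, 0, 0]]]'

```text
time: 1.53
tool_pos: [0.4491, -0.0538, 0.2394]
ee_rot: [0.0, 0.99, 0.139, 0.0]
contact_force: [1.1, -1.2, 1.2]
width: 0.0005
finger_force: 0.0
```

>>> apply_moves --rows '[[[0, 0, 0, 0, 0, -0.12], [0, 0, 0, 0, 0, -0.12], [0, 0, 0, 0, 0, -0.12], [0, 0, 0, 0, 0, -0.12], [0, 0, 0, 0, 0, -0.12], [0, 0, 0, 0, 0, -0.12], [0, 0, 0, 0, 0, 0]]]'

```text
time: 2.12
tool_pos: [0.4486, -0.0556, 0.2393]
ee_rot: [-0.0, 0.877, 0.48, -0.0]
contact_force: [-1.1, 0.5, 0.1]
width: 0.0002
finger_force: 0.0
```

```bash
cat >> h.py <<'E'
from scipy.spatial.transform import Rotation as Ro
def st():
    s=env.read_state(); q=s["ee_rot"]; R=Ro.from_quat([q[1],q[2],q[3],q[0]]).as_matrix()
    return s,np.array(s["tool_pos"])*1000,R
def go(target,yaw,lean=0):
    "shift in tool axes to target (mm) and turn rotvec (tool axes) to tool x at yaw, leaned"
    s,p,R=st(); T=(Ro.from_euler('z',yaw,degrees=True)*Ro.from_euler('x',180,degrees=True)*Ro.from_euler('y',lean,degrees=True)).as_matrix()
    print("t",round(s["time"],2),"p",p.round(1),"shift",(R.T@(np.array(target)-p)).round(1),"turn",Ro.from_matrix(R.T@T).as_rotvec().round(3),"F",np.round(s["contact_force"],1),"w",round(s["width"]*1000,1),env.tip_extent)
E
python3 -c "
from h import *
go([511.3,73.4,120],57.4)"
```

```text
t 2.12 p [448.6 -55.6 239.3] shift [142.4 -16.8 119.3] turn [-0.     0.    -0.001] F [-1.1  0.5  0.1] w 0.2 0.008
```

>>> apply_moves --rows '[[[28, -4, 0, 0, 0, 0], [28, -4, 0, 0, 0, 0], [29, -3, 20, 0, 0, 0], [29, -3, 25, 0, 0, 0], [28, -3, 25, 0, 0, 0], [0, 0, 25, 0, 0, 0], [0, 0, 24, 0, 0, 0], [0, 0, 0, 0, 0, 0]]]'

```text
time: 2.78
tool_pos: [0.5082, 0.0737, 0.1163]
ee_rot: [-0.002, 0.878, 0.478, -0.004]
contact_force: [-0.6, -0.0, -0.6]
width: 0.0001
finger_force: 0.0
```

Run:
```python
from h import *
go([511.3,73.4,57],57.4)
i=viewer.snapshot("top");s=viewer.snapshot("side")
a=cv2.resize(i[205:305,145:265],None,fx=4,fy=4,interpolation=2)
b=cv2.resize(s[140:240,250:330],None,fx=4,fy=4,interpolation=2)
cv2.imwrite("pics/c2.png",np.hstack([a,b])[:,:,::-1])
```

```text
t 2.78 p [508.2  73.7 116.3] shift [ 1.7  3.2 59.3] turn [-0.008  0.004 -0.005] F [-0.6 -0.  -0.6] w 0.1 0.008
```

View pics/c2.png

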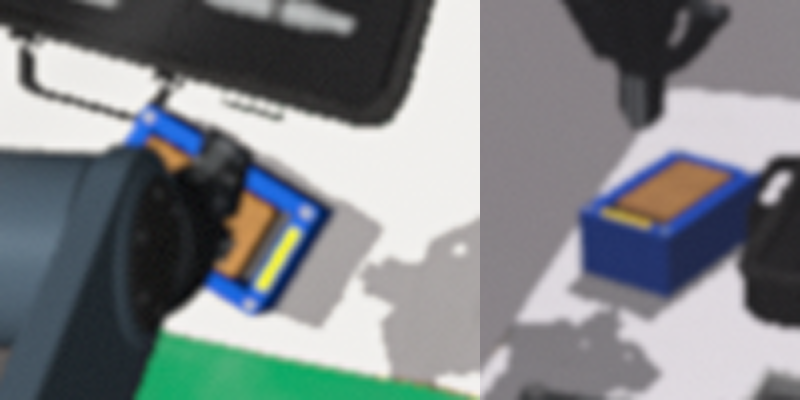

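The closed fingers hang above the holder. In the side view the tips are at about (637,125) in the crop, over the yellow end, and the pocket is clear. I'm correcting the offset and going down to just above the block.

>>> apply_moves --rows '[[[1.5, 3, 10, -0.008, 0.004, -0.005], [0, 0, 15, 0, 0, 0], [0, 0, 15, 0, 0, 0], [0, 0, 10, 0, 0, 0], [0, 0, 3, 0, 0, 0], [0, 0, 0, 0, 0, 0], [0, 0, 0, 0, 0, 0]]]'

```text
time: 3.47
tool_pos: [0.5156, 0.0723, 0.0682]
ee_rot: [0.003, 0.877, 0.481, 0.004]
contact_force: [-1.0, -0.2, 0.2]
width: 0.0003
finger_force: 0.0
```

```bash
python3 -c "
from h import *
go([511.3,73.4,57],57.4)"
```

```text
t 3.47 p [515.6  72.3  68.2] shift [-1.5 -4.3 11.1] turn [ 0.009 -0.005  0.001] F [-1.  -0.2  0.2] w 0.3 0.008
```

>>> apply_moves --rows '[[[-1.5, -4, 0, 0.008, -0.004, 0], [0, 0, 0, 0, 0, 0], [0, 0, 4, 0, 0, 0], [0, 0, 3, 0, 0, 0], [0, 0, 2, 0, 0, 0], [0, 0, 0, 0, 0, 0], [0, 0, 0, 0, 0, 0]]]'

```text
time: 4.05
tool_pos: [0.5106, 0.0734, 0.058]
ee_rot: [-0.0, 0.877, 0.481, -0.0]
contact_force: [-0.8, 0.2, 0.2]
width: -0.0002
finger_force: 0.0
```

```bash
python3 -c "
from h import *
go([511.3,73.4,57],57.4)"
```

```text
t 4.05 p [510.6  73.4  58. ] shift [0.3 0.6 1. ] turn [-0.001  0.     0.002] F [-0.8  0.2  0.2] w -0.2 0.008
```

Now the slanted press.

>>> apply_moves --rows '[[[0, 0, 1, 0, 0, 0], [-0.7, 0, 1.2, 0, 0, 0], [-1.2, 0, 1.2, 0, 0, 0], [-1.2, 0, 1.2, 0, 0, 0], [-1.2, 0, 1.2, 0, 0, 0], [0, 0, 0, 0, 0, 0]]]'

```text
time: 4.55
tool_pos: [0.5081, 0.0696, 0.0522]
ee_rot: [-0.0, 0.877, 0.481, -0.0]
contact_force: [0.3, 0.4, -1.0]
width: -0.0001
finger_force: 0.0
```

>>> apply_moves --rows '[[[-1, 0, 1.2, 0, 0, 0], [-1, 0, 1.2, 0, 0, 0], [-1, 0, 1.2, 0, 0, 0], [-0.7, 0, 1.2, 0, 0, 0], [0, 0, 0, 0, 0, 0], [0, 0, 0, 0, 0, 0]]]'

```text
time: 5.05
tool_pos: [0.5083, 0.0675, 0.0482]
ee_rot: [0.001, 0.877, 0.481, 0.002]
contact_force: [2.8, 5.3, 2.7]
width: -0.0001
finger_force: 3.0
```

Run:
```python
from h import *
go([511.3,73.4,57],57.4)
i=viewer.snapshot("top");s=viewer.snapshot("side")
a=cv2.resize(i[205:305,145:265],None,fx=4,fy=4,interpolation=2)
b=cv2.resize(s[140:240,250:330],None,fx=4,fy=4,interpolation=2)
cv2.imwrite("pics/c3.png",np.hstack([a,b])[:,:,::-1])
```

```text
t 5.05 p [508.3  67.5  48.2] shift [ 6.6 -0.7 -8.7] turn [ 0.003 -0.003  0.001] F [2.8 5.3 2.7] w -0.1 0.008
```

View pics/c3.png

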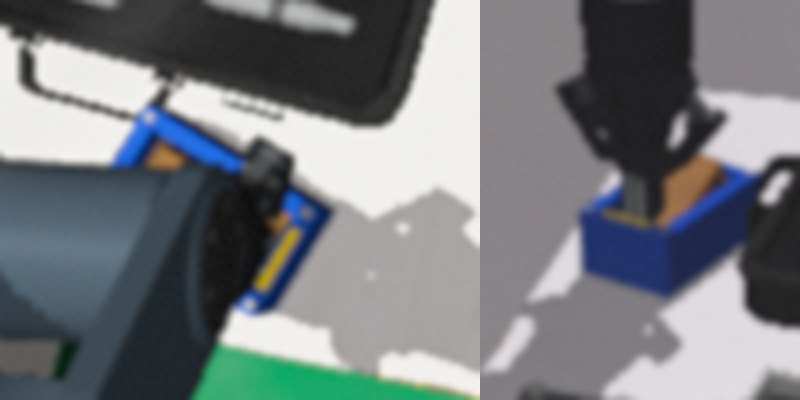

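The side view shows the block's far end raised, at about (705,165) in the crop. The fingers touch the -y wall with about 6 N. I'm lifting away to see whether it stays up.

>>> apply_moves --rows '[[[0.7, 0, -1, 0, 0, 0], [0.5, 0, -2, 0, 0, 0], [0, 0, -5, 0, 0, 0], [0, 0, -15, 0, 0, 0], [0, 0, -30, 0, 0, 0], [0, 0, -30, 0, 0, 0], [0, 0, -20, 0, 0, 0], [0, 0, 0, 0, 0, 0]]]'

```text
time: 5.82
tool_pos: [0.5089, 0.0672, 0.1547]
ee_rot: [0.002, 0.877, 0.481, 0.003]
contact_force: [-0.4, 0.1, -0.0]
width: -0.0001
finger_force: 0.0
```

Run:
```python
from h import *
go([545,126,130],57.4)
i=viewer.snapshot("top");s=viewer.snapshot("side")
a=cv2.resize(i[205:305,145:265],None,fx=4,fy=4,interpolation=2)
b=cv2.resize(s[140:240,250:330],None,fx=4,fy=4,interpolation=2)
cv2.imwrite("pics/c4.png",np.hstack([a,b])[:,:,::-1])
```

```text
t 5.82 p [508.9  67.2 154.7] shift [69.  -1.3 24.9] turn [ 0.006 -0.002  0.002] F [-0.4  0.1 -0. ] w -0.1 0.008
```

View pics/c4.png

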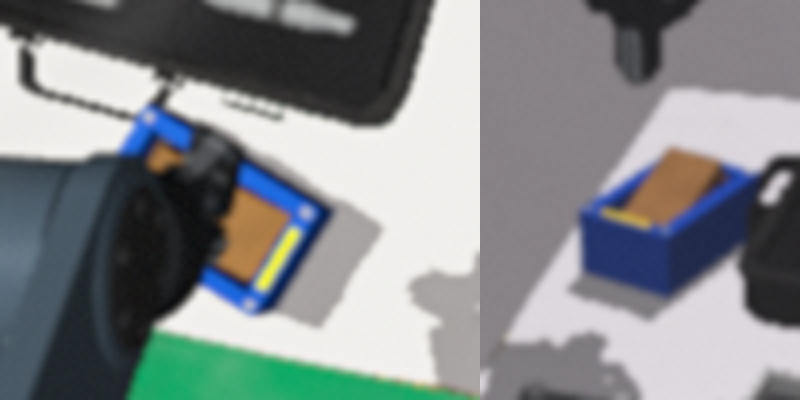

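The block stays tipped up: in the side view its raised top edge runs from about (670,150) to (725,160) in the crop. I'm checking the raised edge's position, and the case handle near (186,226) in the top picture for finger clearance.

Run:
```python
from h import *
o=np.array([526.4,97.0]); u=np.array([np.cos(np.radians(57.4)),np.sin(np.radians(57.4))]); x=np.array([u[1],-u[0]])
def rep(n,px,z):
    p=ray(n,px,z)[:2]*1000; d=p-o; print(n,px,p.round(1),"holder x,y",(d@x).round(1),(d@u).round(1))
for p in [(297.5,177.5),(311,180)]: rep("side",p,.066)
for p in [(186,226),(177,234),(152,225)]:
    for z in(.03,.06): rep("top",p,z)
```

```text
side (297.5, 177.5) [526.6 127.7] holder x,y -16.3 26.0
side (311, 180) [565.  111.3] holder x,y 24.8 32.8
top (186, 226) [601.5 122.3] holder x,y 49.7 61.8
top (186, 226) [599.  113.2] holder x,y 52.4 52.8
top (177, 234) [583.1 144. ] holder x,y 22.4 70.1
top (177, 234) [581.1 134.3] holder x,y 26.0 60.9
top (152, 225) [606.2 203.3] holder x,y 10.0 132.5
top (152, 225) [603.5 191.8] holder x,y 13.9 121.5
```

>>> apply_moves --rows '[[[11, 0, 0, 0, 0, 0], [23, 0, 0, 0, 0, 0], [17, 0, 0, 0, 0, 0], [6, 0, 0, 0, 0, 0], [0, 0, 0, 0, 0, 0], [0, 0, 0, 0, 0, 0], [0, 0, 0, 0, 0, 0], [0, 0, 0, 0, 0, 0]]]' --gripper 72 --squeeze 30

```text
time: 6.58
tool_pos: [0.5369, 0.1152, 0.1503]
ee_rot: [-0.0, 0.877, 0.481, -0.001]
contact_force: [-0.1, -0.7, 0.3]
width: 0.0722
finger_force: 0.0
```

```bash
python3 -c "
from h import *
go([539.6,115.8,59],57.4)"
```

```text
t 6.58 p [536.9 115.2 150.3] shift [ 2.1  2.1 91.3] turn [-0.001  0.001  0.001] F [-0.1 -0.7  0.3] w 72.2 0.008
```

>>> apply_moves --rows '[[[2, 2, 15, 0, 0, 0], [0, 0, 25, 0, 0, 0], [0, 0, 20, 0, 0, 0], [0, 0, 12, 0, 0, 0], [0, 0, 8, 0, 0, 0], [0, 0, 4, 0, 0, 0], [0, 0, 0, 0, 0, 0], [0, 0, 0, 0, 0, 0]]]'

```text
time: 7.25
tool_pos: [0.5408, 0.1162, 0.0671]
ee_rot: [0.0, 0.877, 0.481, 0.0]
contact_force: [0.6, -0.0, -0.5]
width: 0.072
finger_force: 0.0
```

Run:
```python
from h import *
go([539.6,115.8,59],57.4)
s=viewer.snapshot("side")
cv2.imwrite("pics/c5.png",cv2.resize(s[140:230,250:350],None,fx=6,fy=6,interpolation=2)[:,:,::-1])
```

```text
t 7.25 p [540.8 116.2  67.1] shift [-1.  -0.9  8.1] turn [ 0.001 -0.     0.002] F [ 0.6 -0.  -0.5] w 72.0 0.008
```

View pics/c5.png

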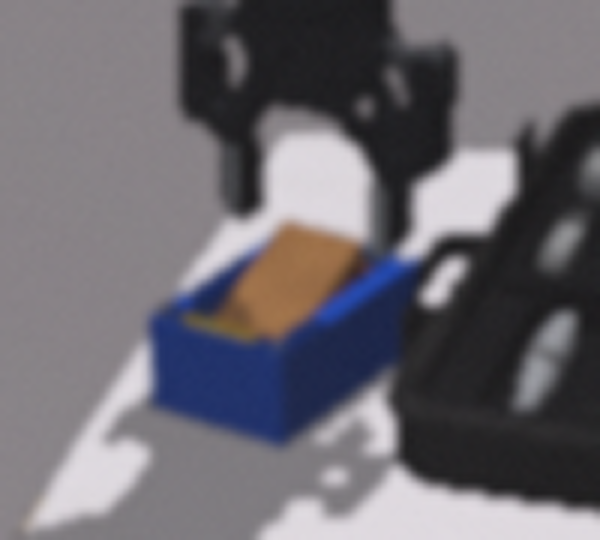

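The fingers straddle the raised end, with tips at about (240,212) and (390,250) in the crop and gaps on both sides. Going down the rest of the way.

>>> apply_moves --rows '[[[0, -1, 2, 0, 0, 0], [0, 0, 3, 0, 0, 0], [0, 0, 3, 0, 0, 0], [0, 0, 0, 0, 0, 0], [0, 0, 0, 0, 0, 0]]]' --gripper 60

```text
time: 7.72
tool_pos: [0.5395, 0.117, 0.0585]
ee_rot: [-0.0, 0.877, 0.481, -0.0]
contact_force: [-0.7, -0.1, 0.2]
width: 0.06
finger_force: 0.0
```

```bash
python3 -c "
from h import *
go([540,116.5,57],57.4)"
```

```text
t 7.72 p [539.5 117.   58.5] shift [-0.1  0.7  1.5] turn [-0.     0.     0.002] F [-0.7 -0.1  0.2] w 60.0 0.008
```

>>> apply_moves --rows '[[[0, 0, 1.5, 0, 0, 0], [0, 0, 1, 0, 0, 0], [0, 0, 0, 0, 0, 0], [0, 0, 0, 0, 0, 0]]]' --gripper 54

```text
time: 8.05
tool_pos: [0.5396, 0.1169, 0.0561]
ee_rot: [-0.0, 0.877, 0.481, -0.0]
contact_force: [-0.3, -0.2, -0.7]
width: 0.0541
finger_force: 0.0
```

>>> apply_moves --rows '[[[0, 0, 1, 0, 0, 0], [0, 0, 0.5, 0, 0, 0], [0, 0, 0, 0, 0, 0], [0, 0, 0, 0, 0, 0]]]'

```text
time: 8.38
tool_pos: [0.5396, 0.1169, 0.0546]
ee_rot: [-0.0, 0.877, 0.481, -0.0]
contact_force: [-0.1, 0.1, -0.6]
width: 0.0538
finger_force: 0.0
```

>>> apply_moves --rows '[[[0, 0, 0, 0, 0, 0], [0, 0, 0, 0, 0, 0], [0, 0, 0, 0, 0, 0], [0, 0, 0, 0, 0, 0], [0, 0, 0, 0, 0, 0], [0, 0, 0, 0, 0, 0]]]' --gripper 30 --squeeze 40

```text
time: 8.88
tool_pos: [0.5399, 0.1168, 0.055]
ee_rot: [0.0, 0.877, 0.481, 0.0]
contact_force: [-0.2, -0.9, 3.8]
width: 0.0451
finger_force: 42.0
```

>>> apply_moves --rows '[[[0, 0, -3, 0, 0, 0], [0, 0, -6, 0, 0, 0], [0, 0, -12, 0, 0, 0], [0, 0, -20, 0, 0, 0], [0, 0, -25, 0, 0, 0], [0, 0, -25, 0, 0, 0], [0, 0, -15, 0, 0, 0], [0, 0, 0, 0, 0, 0]]]'

```text
time: 9.55
tool_pos: [0.5417, 0.1172, 0.1641]
ee_rot: [0.002, 0.877, 0.481, 0.003]
contact_force: [0.7, -0.1, -0.2]
width: 0.0451
finger_force: 40.8
```

Run:
```python
from h import *
go([464,-170,150],75.4)
s=viewer.snapshot("side")
cv2.imwrite("pics/c6.png",cv2.resize(s[100:220,240:350],None,fx=5,fy=5,interpolation=2)[:,:,::-1])
```

```text
t 9.55 p [541.7 117.2 164.1] shift [-284.1   88.6   13.5] turn [ 0.006 -0.003 -0.312] F [ 0.7 -0.1 -0.2] w 45.1 0.008
```

View pics/c6.png

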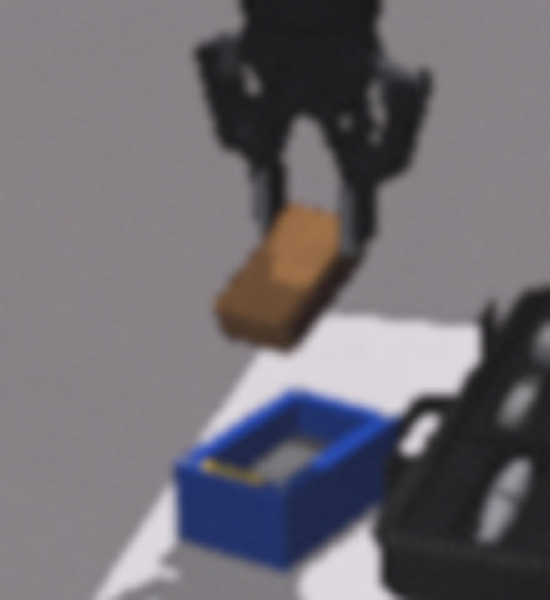

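The block is clear of the holder, held at about (285,270) in the crop with its -y end hanging low. I'm carrying it to the panel and levelling it.

>>> apply_moves --rows '[[[-20, 6, 0, 0, 0, 0], [-34, 10, 0, 0, 0, 0], [-38, 12, 0, 0, 0, 0], [-38, 12, 0, 0, 0, 0], [-38, 12, 0, 0, 0, 0], [-38, 12, 0, 0, 0, 0], [-38, 12, 0, 0, 0, 0], [-24, 8, 0, 0, 0, 0]]]'

```text
time: 10.27
tool_pos: [0.4648, -0.1568, 0.1592]
ee_rot: [-0.001, 0.877, 0.48, -0.001]
contact_force: [0.5, -0.3, -0.9]
width: 0.0454
finger_force: 40.8
```

>>> apply_moves --rows '[[[-10, 3, 0, 0, 0, -0.104], [0, 0, 0, 0, 0, -0.104], [0, 0, 0, 0, 0, -0.104], [0, 0, 0, 0, -0.109, 0], [0, 0, 0, 0, -0.109, 0], [0, 0, 0, 0, -0.109, 0], [0, 0, 0, 0, -0.109, 0], [0, 0, 0, 0, 0, 0]]]'

```text
time: 10.93
tool_pos: [0.4627, -0.1611, 0.1581]
ee_rot: [0.131, 0.771, 0.599, -0.173]
contact_force: [-0.6, 0.4, -1.0]
width: 0.0448
finger_force: 40.9
```

>>> apply_moves --rows '[[[0, 0, 0, 0, 0, 0], [0, 0, 0, 0, 0, 0], [0, 0, 0, 0, 0, 0]]]'

```text
time: 11.18
tool_pos: [0.4634, -0.1649, 0.1604]
ee_rot: [0.131, 0.773, 0.597, -0.171]
contact_force: [0.0, 0.0, -0.5]
width: 0.0453
finger_force: 40.9
```

Run:
```python
from h import *
go([464.4,-169.1,70],75.4,-25)
s=viewer.snapshot("side")
cv2.imwrite("pics/c7.png",cv2.resize(s[170:300,210:330],None,fx=4.5,fy=4.5,interpolation=2)[:,:,::-1])
```

```text
t 11.18 p [ 463.4 -164.9  160.4] shift [34.6  2.1 83.6] turn [-0.001 -0.002 -0.001] F [ 0.   0.  -0.5] w 45.3 0.008
```

View pics/c7.png

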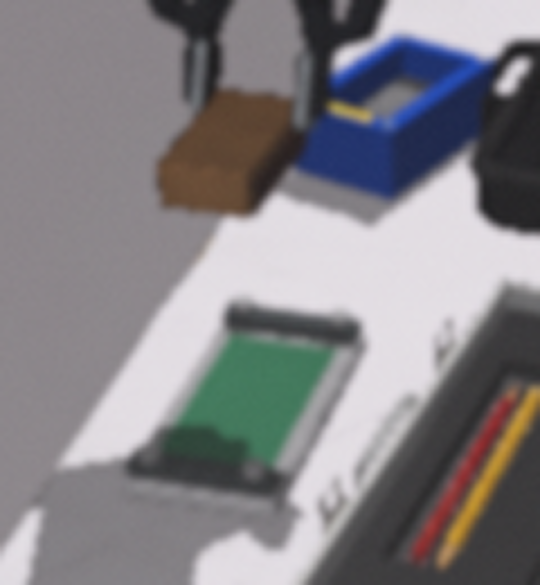

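The block hangs roughly level above the panel: top-left edge from (225,92) to (162,165) in the crop, near-face corners (162,165), (250,185) and (162,205). I'll check its tilt from those pixels.

Run:
```python
from h import *
s=viewer.snapshot("side"); i=viewer.snapshot("top")
f=lambda x,y:(210+x/4.5,170+y/4.5)
T=164.9
v=np.array([.252,.968]); 
for n,p in dict(fl=f(225,92),nl=f(162,165),nr=f(250,185)).items():
    P=ray("side",p,.167)[:2]*1000-np.array([463.4,-164.9]); print(n,"along",(P@v).round(1),"across",(P@[v[1],-v[0]]).round(1))
# expected: far edge along +11, near edge -74, across +-23
m=mask(i,(5,80,60),(20,255,255),(270,200,380,320)); print("cork px top",cv2.countNonZero(m))
if cv2.countNonZero(m)>50: print(quad(m,"top",.167))
m=mask(s,(5,90,40),(20,255,255),(235,180,285,225)); print(quad(m,"side",.167))
c=max(cv2.findContours(m,0,2)[0],key=cv2.contourArea); print(cv2.approxPolyDP(c,2,True).reshape(-1,2).tolist())
```

```text
fl along 3.1 across -15.3
nl along -75.7 across -18.3
nr along -83.4 across 27.1
cork px top 1024
(array([ 455.8, -194.3]), array([83. , 46.1]), 75.2)
(array([ 453.2, -216.2]), array([110.9,  48.1]), 80.3)
[[257, 191], [246, 206], [246, 212], [264, 216], [265, 208], [273, 199], [273, 193]]
```

>>> apply_moves --rows '[[[6, 2, 14, 0, 0, 0], [9, 0, 21, 0, 0, 0], [9, 0, 21, 0, 0, 0], [7, 0, 18, 0, 0, 0], [4, 0, 10, 0, 0, 0], [0, 0, 0, 0, 0, 0], [0, 0, 0, 0, 0, 0], [0, 0, 0, 0, 0, 0]]]'

```text
time: 12.0
tool_pos: [0.4651, -0.169, 0.0705]
ee_rot: [0.133, 0.773, 0.597, -0.171]
contact_force: [0.4, -0.4, -0.9]
width: 0.045
finger_force: 41.0
```

Run:
```python
from h import *
go([464.4,-169.1,36],75.4,-25)
i=viewer.snapshot("top"); z=st()[1][2]+7
m=mask(i,(5,80,60),(20,255,255),(270,200,380,320)); print(quad(m,"top",z/1000))
```

```text
t 12.0 p [ 465.1 -169.    70.5] shift [14.3 -0.7 31.4] turn [ 0.001 -0.    -0.001] F [ 0.4 -0.4 -0.9] w 45.0 0.008
(array([ 457.5, -197.9]), array([83.2, 45.9]), 74.4)
```

>>> apply_moves --rows '[[[3, -1, 8, 0, 0, 0], [4, 0, 10, 0, 0, 0], [3, 0, 8, 0, 0, 0], [2.5, 0, 6, 0, 0, 0], [0, 0, 0, 0, 0, 0], [0, 0, 0, 0, 0, 0]]]'

```text
time: 12.55
tool_pos: [0.463, -0.1702, 0.0351]
ee_rot: [0.132, 0.772, 0.597, -0.171]
contact_force: [-0.1, -0.7, -0.8]
width: 0.0447
finger_force: 40.9
```

>>> apply_moves --rows '[[[0.5, 0, 1.2, 0, 0, 0], [0.5, 0, 1.2, 0, 0, 0], [0, 0, 0, 0, 0, 0], [0, 0, 0, 0, 0, 0]]]'

```text
time: 12.88
tool_pos: [0.4633, -0.1704, 0.0331]
ee_rot: [0.132, 0.773, 0.597, -0.171]
contact_force: [0.8, 0.2, -0.6]
width: 0.0447
finger_force: 40.9
```

>>> apply_moves --rows '[[[0.4, 0, 0.9, 0, 0, 0], [0.4, 0, 0.9, 0, 0, 0], [0, 0, 0, 0, 0, 0], [0, 0, 0, 0, 0, 0]]]'

```text
time: 13.22
tool_pos: [0.4633, -0.1706, 0.0315]
ee_rot: [0.133, 0.772, 0.597, -0.171]
contact_force: [-0.7, 0.4, 5.1]
width: 0.0448
finger_force: 41.4
```

Run:
```python
from h import *
s=viewer.snapshot("side")
cv2.imwrite("pics/c8.png",cv2.resize(s[205:295,220:320],None,fx=6,fy=6,interpolation=2)[:,:,::-1])
```

```text
(no output)
```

View pics/c8.png

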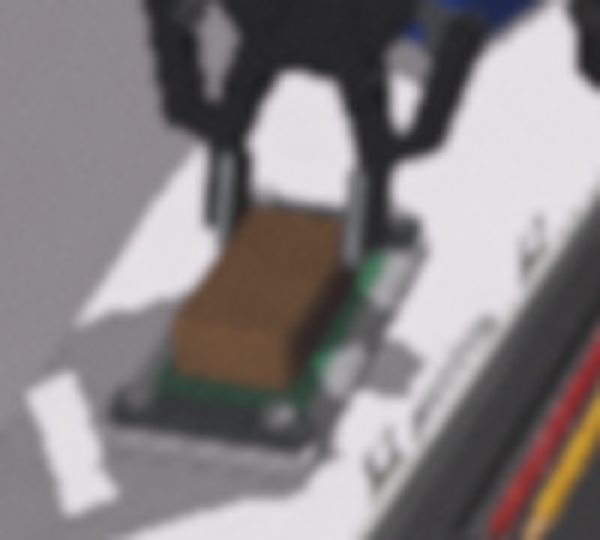

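The block sits centred above the green, with an even green margin at its near end around (170,385) to (300,395). It has just touched down. I'll ease the grip and lower a touch more so it lies flat.

>>> apply_moves --rows '[[[0.2, 0, 0.5, 0, 0, 0], [0.2, 0, 0.4, 0, 0, 0], [0, 0, 0, 0, 0, 0], [0, 0, 0, 0, 0, 0]]]' --squeeze 20

```text
time: 13.6
tool_pos: [0.4633, -0.1706, 0.0314]
ee_rot: [0.133, 0.772, 0.597, -0.172]
contact_force: [0.1, 3.0, 13.2]
width: 0.0444
finger_force: 42.3
```

```bash
python3 -c "
from h import *
s,p,R=st();go([463.4,-170.6,29],75.4,-25); print('tool F',(R.T@s['contact_force']).round(1),'tool M',(R.T@s['ft_torque']).round(2))"
```

```text
t 13.6 p [ 463.3 -170.6   31.4] shift [1.1 0.  2.2] turn [ 0.001  0.001 -0.   ] F [ 0.1  3.  13.2] w 44.4 0.008
tool F [ -3.   -0.6 -13.2] tool M [ 0.33 -0.13 -0.07]
```

>>> apply_moves --rows '[[[-0.2, 0, -0.5, 0, 0, 0], [0, 0, 0, 0, 0.015, 0], [0, 0, 0, 0, 0.015, 0], [0, 0, 0, 0, 0, 0], [0, 0, 0, 0, 0, 0]]]'

```text
time: 14.02
tool_pos: [0.4633, -0.1708, 0.0314]
ee_rot: [0.124, 0.775, 0.599, -0.16]
contact_force: [-0.1, 2.5, 8.7]
width: 0.0448
finger_force: 41.8
```

```bash
python3 -c "
from h import *
s,p,R=st();go([463.4,-170.6,29],75.4,-25); print('tool F',(R.T@s['contact_force']).round(1),'tool M',(R.T@s['ft_torque']).round(2))"
```

```text
t 14.02 p [ 463.3 -170.8   31.4] shift [1.1 0.1 2.1] turn [ 0.001 -0.029 -0.   ] F [-0.1  2.5  8.7] w 44.8 0.008
tool F [-1.2 -0.8 -8.9] tool M [ 0.27 -0.23 -0.1 ]
```

>>> apply_moves --rows '[[[0, 0, -0.3, 0, 0, 0], [0, 0, 0, 0, 0, 0], [0, 0, 0, 0, 0, 0], [0, 0, 0, 0, 0, 0], [0, 0, 0, 0, 0, 0]]]' --gripper 58

```text
time: 14.43
tool_pos: [0.4631, -0.1703, 0.0305]
ee_rot: [0.123, 0.775, 0.599, -0.16]
contact_force: [-1.2, 0.6, 0.2]
width: 0.0576
finger_force: 0.0
```

>>> apply_moves --rows '[[[0, 0, -4, 0, 0, 0], [0, 0, -8, 0, 0, 0], [0, 0, -15, 0, 0, 0], [0, 0, -25, 0, 0, 0], [0, 0, -30, 0, 0, 0], [0, 0, -30, 0, 0, 0], [0, 0, -15, 0, 0, 0], [0, 0, 0, 0, 0, 0]]]'

```text
time: 15.1
tool_pos: [0.4782, -0.1208, 0.151]
ee_rot: [0.126, 0.775, 0.599, -0.157]
contact_force: [0.5, 0.7, 0.3]
width: 0.0581
finger_force: 0.0
```

Run:
```python
from h import *
go([463.4,-170.6,29],75.4,-25)
i=viewer.snapshot("top");s=viewer.snapshot("side")
m=mask(i,(5,80,60),(20,255,255),(270,200,380,320)); print(quad(m,"top",.036))
a=cv2.resize(i[240:320,270:370],None,fx=4,fy=4,interpolation=2)
b=cv2.resize(s[215:295,225:325],None,fx=4,fy=4,interpolation=2)
cv2.imwrite("pics/c9.png",np.hstack([a,b])[:,:,::-1])
```

```text
t 15.1 p [ 478.2 -120.8  151. ] shift [  0.4  -2.8 132.6] turn [ 0.008 -0.031 -0.001] F [0.5 0.7 0.3] w 58.1 0.008
(array([ 455.8, -199.8]), array([82.9, 46.2]), 73.7)
```

View pics/c9.png

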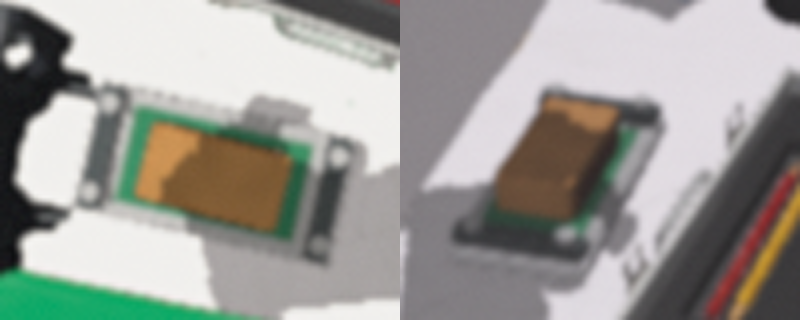

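The block lies flat on the green, within about 1 mm of its centre and 2° of the panel's lengthwise direction, with the gripper clear of it.

```bash
python3 -c "
from rig import env
print(env.job_done())"
```

```text
the job is handed in; nothing more can be done
None
```

I pressed the sanding block so it tipped up and stayed up, then gripped and lifted it out and set it down flat on the green coating. It lies within about 1 mm of the middle and 2° of lengthwise. I let go and handed the job in at about 15 s.

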